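# Set the jig's stop screw to the setting block

## Task

Set the height stop of the mounting jig: take the square-handled driver from its stand, fit it in the stop screw's socket and turn the screw down (clockwise from above) until the steel setting block lying under it just drags beneath the sprung nose: touching with a light nip, not jammed. Turn the screw only with the driver, leave the block lying flat in its channel under the nose, and stand the driver back upright in its stand without disturbing the things around.

Things in the scene. Friction and masses are not known exactly. Their poses are not given: they have to be found in the camera images.
- jig: Fixed jig: aluminium base 190 x 110 x 12 mm, grey column at its +x end, grey arm 44 mm wide, 72 to 94 mm above the worktop, reaching from the column to 30 mm past the screw. Origin on the worktop under the screw's axis; x points to the column, z up; the base runs from x = -107 to +83 mm. Two 9 mm high rails along x, 31 mm apart, guide the setting block.
- spindle: Upright threaded spindle of the stop screw, through the jig's arm, carrying the screw's square head above and its nose below. The origin lies at the jig's origin when the screw reads 0 and goes straight down with the screw, 3.82 mm per rad (24 mm a turn). The nose presses on the block with 1 to 10 N at a light drag; over 25 N is jammed.
- sleeve_foot (a point): On the screw axis, on the spindle (58 mm above its origin), where the nose comes out: a 10 mm diameter pin pointing down at the block. How far it stands out varies unreported: with the screw at 0 its tip is 47 to 54 mm above the worktop, so it meets the block (top at 42 mm) after 5 to 12 mm of descent from there. The nose is sprung, about 4 N per mm, and can sink 9 mm.
- stop_screw (a joint): Turn of the stop screw in rad; grows clockwise seen from above, as the screw goes down. Starts between 0 and 0.5. It stays where it is left. Turning takes about 0.1 N m, and about 0.004 N m more for each newton on the nose.
- socket_mouth (a point): Centre of the square socket's mouth, on top of the stop screw's 36 x 36 x 32 mm square head (top 144 mm above the worktop at reading 0). The socket is 18 mm square, straight down, as deep as the head, with a 4 mm chamfer; x and y axes are square to the socket's sides, z up; turns and sinks with the screw.
- setting_block: Ground steel bar in the jig's channel, 112 x 28 x 30 mm, 0.17 to 0.35 kg; its top is 42 mm above the worktop. Origin on its underside; it runs from x = -96 to +16 mm, y across, z up. A grip plate 12 mm thick (y), 30 mm long, 28 mm high stands on it at x = -79 mm; the block can be lifted by it. Origin starts within 5 mm of the screw's axis.
- driver: Driver 104 mm long, 0.12 to 0.2 kg, upright, bit down. Origin at the foot, z up. Square bit 16 mm across (narrower in the lowest 5 mm), 30 mm long; shoulder 36 mm in diameter, 30 to 36 mm up; square handle 26 x 26 mm, 50 to 100 mm up, sides parallel to the bit's and square to x and y. Seated in socket or stand, the shoulder rests on the rim, the foot 30 mm below it, and the driver stands by itself.
- stand: Fixed aluminium block 64 x 64 x 45 mm, the driver's stand; the driver starts in the middle of its hole. Origin at the centre of its underside, under the hole's axis.
- stand_hole0 (a point): Centre of the mouth of the stand's round hole (28 mm diameter, 36 mm deep), on top of the stand, 45 mm above the worktop.
- specimen_cup: Bystander: white cup with a yellow lid, 54 mm diameter, 60 mm high; origin under its centre.
- blue_stub: Bystander: small blue bottle, 20 mm diameter, 36 mm high, between the jig and the stand; origin under its centre.
- cotton_reel: Bystander: white reel, 41 mm diameter, 40 mm high; origin under its centre.

How it is judged:
On the way, in this order (a step that is already met when the one before it is completed fails the run):
1. the driver's bit is in the stop screw's socket (z of driver in the frame of socket_mouth below -0.012 m and horizontal distance between driver and socket_mouth below 0.006 m), for 0.2 s.
2. with the driver in the socket, the screw is down so that the nose bears lightly on the block (1 to 10 N) (contact force between spindle and setting_block between 1 and 10 N and horizontal distance between driver and socket_mouth below 0.006 m), for 0.3 s.
At the end, for the whole second after the job is handed in: The nose rests on the setting block with 1 to 10 N; the block lies flat in the channel, its origin within 14 mm of the screw's axis; the driver stands upright in its stand, fully home (foot within 4 mm of its seated height), released and at rest (contact force between spindle and setting_block between 1 and 10 N and angle between setting_block's own z axis and vertical below 0.06 rad and height (world z) of setting_block below 0.016 m and horizontal distance between setting_block and jig below 0.014 m and horizontal distance between driver and stand_hole0 below 0.01 m and height (world z) of driver below 0.019 m and angle between driver's own z axis and vertical below 0.12 rad and linear speed of each of driver, setting_block below 0.02 m/s); the robot touches nothing.
It fails at once if the nose is jammed on the block (over 25 N) (contact force between spindle and setting_block above 25 N).
It fails at once if the fingers touch the screw or its spindle with more than 2 N (contact force between the fingers and spindle above 2 N).
It fails at once if a bystander is moved by more than 20 mm (distance of any of specimen_cup, blue_stub, cotton_reel from where it was at the start of the episode above 0.02 m).
It also fails if it takes over 72 s, if anything falls off the work surface, if the arm or the gripper's body presses on something with over 40 N, if the wrist force passes 120 N, or if a joint passes its speed limit or range.

## Robot

A 6-joint arm with a two-finger parallel gripper is mounted at the origin on a cart in front of the work surface, level with it; the furniture and walls round the work are solid. World frame = base frame: x ahead of the robot, y to its left, z up, the work surface at z = 0. Lengths are in m, angles in rad, forces in N, time in s.
With the tool pointing down it reaches from about 0.375 to 0.975 m from the base axis. Payload 3.8 kg.
Tool frame: the origin (TCP) lies at the very end of the fingers, on their centre line; the grasp point (between the pads) lies 19 mm behind it; z points along the fingers, y is the direction in which the jaws open and shut (so a half turn about z gives the same grasp; the last joint's range is limited). The gripper opens to 85 mm and grips with 20 to 120 N. Pads are 22 mm wide; open, the fingers measure 114 mm over their backs; the gripper's body (76 mm by 85 mm) begins 54 mm behind the grasp point. The pads swing forward as they close: fully open they stand 13 mm farther back than shut.
Start: joints at [-1.249, 0.264, 1.604, -0, 1.274, -0.037], TCP at [0.237, -0.632, 0.231] pointing down, gripper open.
Joint ranges: [-2.63, 2.63], [-0.94, 2.18], [0.31, 2.57], [-1.31, 4.45], [0, 2.66], [-2.55, 2.55]. Speed limits (rad/s): [2.57, 2.57, 3.14, 3.14, 3.14, 3.14].

## Interface

Orientations are given as a rotation vector (axis times angle).
In Python, from workcell import bot gives the robot as it stands.
- The arm moves only by the tool jog_arm, never from a script. Its argument "plan" is a list of rows, each an object of numbers: "claw": the closure, from 0 (fully open) to 1 (shut); "x", "y", "z": the shift along the tool's x, y, z in m; "turn": the turn about the tool's z in degrees. In form: [{"claw": .., "x": .., "y": .., "z": .., "turn": ..}, ...]. A call has 1 to 10 rows; each row shifts and turns the commanded pose from where the row before left it, along the tool's axes as they then stand; what a row does not reach is not made up. A row lasts 1/8 s, in which the tool goes at most 62.5 mm and 10.7 degrees, less where a joint would pass 70% of its speed; a pose out of reach is approached as far as the arm can. A call is refused whole if a number of a shift passes 0.0625 or a number of a turn 10.7, either way. A call with a gripper value outside its range is refused whole. The fingers move at their own pace and stop on an object; "newtons" is the grip in N (left out, the last holds). Time passes only in rows, so rows that do not move let the fingers close. It gives the time, the measured TCP pose, the force and the opening at its end, in the units of the state.
- bot.read_state(): the state, without advancing time (a new reading comes with each control period).
- bot.read_camera(name): name is "side" or "top" or "wrist"; returns the picture (480x640x3 uint8, red, green, blue); there is no depth.
- bot.camera_params(name): a dict with "fx", "fy", "cx", "cy" (pixels), "world_to_cam" (4x4, takes a point from world to camera coordinates). Camera axes: x right, y up, looking along -z (the intrinsics and any distortion apply to the point x, -y, -z); pixel columns grow to the right and rows downward; lengths in m; the calibration is good to about 2 mm. A picture is of the moment at which its call begins: read the wrist's pose just before it. camera_params takes no time and is no camera call; for the wrist camera it gives the pose at the moment of the call.
- bot.finish_job(): hands the job in, once; it reports no verdict.
The state is a dict: "time": time; "q": joint angles; "joint_vel": joint speeds; "joint_torque": joint torques, N m; "tool_pos": TCP position; "tcp_rot": TCP orientation; "wrist_force": force on the tool from outside, world axes, zero at the start; "torque": the same for the moment, N m; "width": opening from 0.0 (shut) to 1.0 (fully open).
Only numpy, scipy, OpenCV 4.12 (cv2) and the standard library are available. Lean on these libraries where they do the work, as an engineer would, in place of code of your own. Each camera call takes 0.05 s, during which the arm holds its last target. There are 200 camera calls.

## Working session

There is one attempt and no reset: what is moved stays moved. The work goes in short steps, Python scripts to look and compute and a tool call to move; the robot and the scene stay as the last step left them, time stands still between calls to the robot, and variables do not carry over. Pictures are saved under pics/ and viewed, about 8 in all and at most 12, crops included, and the job is handed in when it is done.

Besides the shell and the picture viewer there is one more tool, called after "Call:" by a JSON object that holds its "api" and its "payload", one argument or row to a line. jog_arm: Moves the arm, as the interface text tells. Its arguments: {"type":"object","properties":{"plan":{"type":"array","items":{"type":"object","properties":{"claw":{"type":"number"},"x":{"type":"number"},"y":{"type":"number"},"z":{"type":"number"},"turn":{"type":"number"}}}},"newtons":{"type":"number"}},"required":["plan"]}

```bash
mkdir -p pics
python3 - <<'E'
from workcell import bot
import cv2,numpy as np
s=bot.read_state();print(s)
for n in("top","side","wrist"):
    p=bot.camera_params(n);print(n,p)
    cv2.imwrite(f"pics/{n}0.png",bot.read_camera(n)[:,:,::-1])
E
```

```text
{'time': 0.0, 'q': array([-1.24889840e+00,  2.64792771e-01,  1.60537404e+00, -6.88124176e-06,
        1.27368293e+00, -3.68912039e-02]), 'joint_vel': array([-0.00121591,  0.00060556, -0.00044008,  0.00108444, -0.0002747 ,
       -0.00113274]), 'joint_torque': array([ 1.94292275e-03, -5.15111518e+01, -3.67313755e+01,  2.41291309e-04,
        1.28470862e-02, -1.79874411e-05]), 'tool_pos': array([ 0.23679185, -0.63132805,  0.2299353 ]), 'tcp_rot': array([-3.08897802e+00, -5.60171216e-01,  5.13389544e-04]), 'wrist_force': array([ 0.48135026, -0.94195937, -0.34621311]), 'torque': array([-0.05764408,  0.01954583, -0.01877913]), 'width': 0.996217276937315}
top {'fx': 486.62043926018083, 'fy': 486.62043926018083, 'cx': 313.05733437028584, 'cy': 240.42562931987078, 'world_to_cam': array([[ 0.0239747 , -0.99970829,  0.00292499,  0.05469591],
       [ 0.98074233,  0.02408694,  0.19381512, -0.61725218],
       [-0.19382903, -0.001778  ,  0.98103371, -1.29286531],
       [ 0.        ,  0.        ,  0.        ,  1.        ]])}
side {'fx': 488.9142923560298, 'fy': 488.9142923560298, 'cx': 320.48145047940403, 'cy': 238.4790271648015, 'world_to_cam': array([[ 0.99287272, -0.11695673, -0.02291028, -0.57708384],
       [ 0.09361555,  0.64639027,  0.7572422 , -0.209256  ],
       [-0.07375559, -0.75398988,  0.65273224, -1.04249606],
       [ 0.        ,  0.        ,  0.        ,  1.        ]])}
wrist {'fx': 356.589143025161, 'fy': 356.589143025161, 'cx': 322.98271078004774, 'cy': 230.7671305536071, 'world_to_cam': array([[ 0.35035052, -0.9366162 , -0.00214719, -0.67258103],
       [ 0.89582521,  0.33575969, -0.2911402 ,  0.03713678],
       [ 0.27340757,  0.10007761,  0.95667799, -0.3821848 ],
       [ 0.        ,  0.        ,  0.        ,  1.        ]])}
```

View pics/top0.png

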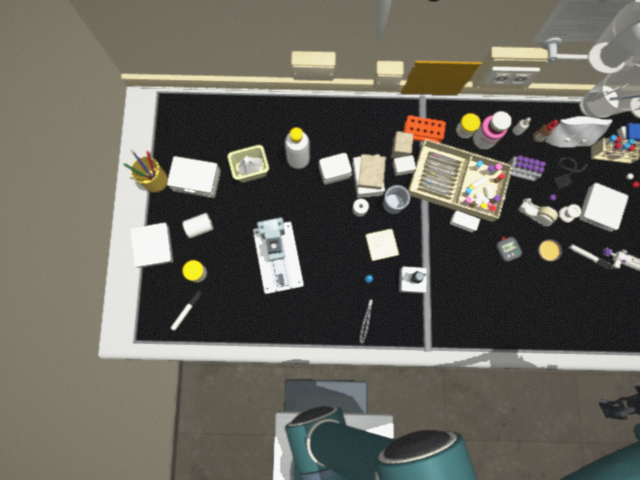

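View pics/side0.png

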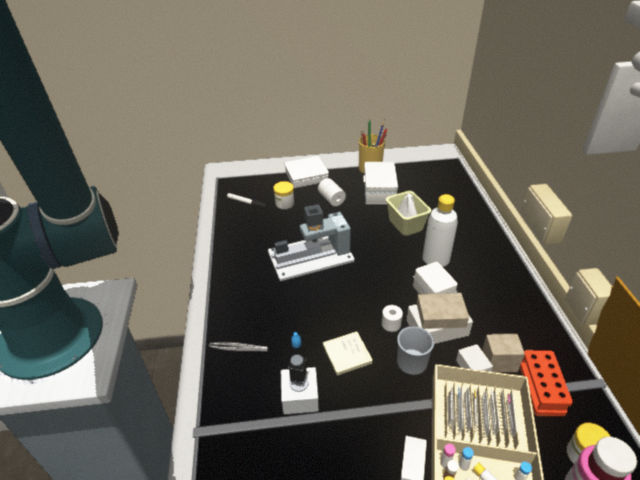

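```bash
cat > h.py <<'E'
from workcell import bot
import cv2,numpy as np
from scipy.spatial.transform import Rotation as R
def proj(p,X):
    c=np.c_[np.atleast_2d(X),np.ones(len(np.atleast_2d(X)))]@p["world_to_cam"].T
    return np.c_[p["cx"]+p["fx"]*c[:,0]/-c[:,2],p["cy"]-p["fy"]*c[:,1]/-c[:,2]]
def ray(p,u,v):
    M=p["world_to_cam"];d=np.array([(u-p["cx"])/p["fx"],-(v-p["cy"])/p["fy"],-1.])
    Rm=M[:3,:3];return -Rm.T@M[:3,3],Rm.T@d
def onz(p,u,v,z):
    o,d=ray(p,u,v);return o+d*(z-o[2])/d[2]
def tri(a,b):
    A=np.zeros((3,3));y=np.zeros(3)
    for o,d in(a,b):
        d=d/np.linalg.norm(d);P=np.eye(3)-np.outer(d,d);A+=P;y+=P@o
    return np.linalg.solve(A,y)
E
python3 - <<'E'
from h import *
t=bot.camera_params("top");s=bot.camera_params("side")
T=cv2.imread("pics/top0.png");S=cv2.imread("pics/side0.png")
cr=lambda I,u,v:cv2.resize(I[v-38:v+37,u-50:u+50],(400,300),interpolation=cv2.INTER_CUBIC)
cv2.imwrite("pics/m1.png",np.vstack([np.hstack([cr(T,277,255),cr(T,400,275)]),np.hstack([cr(S,312,240),cr(S,300,375)])]))
print("stand top",onz(t,413,279,.045),"head",onz(t,274,245,.144),"blue",onz(t,369,279,.03))
print("cup",onz(t,195,271,.06),"reel",onz(t,361,208,.04))
w=bot.camera_params("wrist");q=bot.read_state();print("cam in tool",R.from_rotvec(q["tcp_rot"]).inv().apply(ray(w,w["cx"],w["cy"])[0]-q["tool_pos"]),R.from_rotvec(q["tcp_rot"]).as_matrix())
E
```

```text
stand top [ 0.51663888 -0.20980089  0.045     ] head [0.584595   0.17073134 0.144     ] blue [ 0.51546278 -0.08959853  0.03      ]
cup [0.52231191 0.3916155  0.06      ] reel [ 0.71768718 -0.06520271  0.04      ]
cam in tool [ 0.07515706 -0.00117931 -0.14489009] [[ 9.36314653e-01  3.51161732e-01 -5.55801277e-04]
 [ 3.51162167e-01 -9.36313205e-01  1.64753194e-03]
 [ 5.81460946e-05 -1.73778468e-03 -9.99998488e-01]]
```

View pics/m1.png

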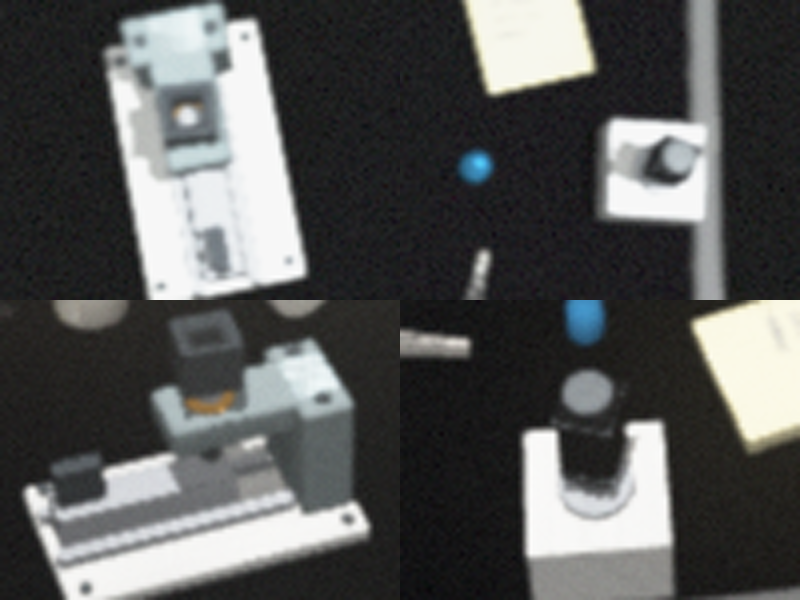

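Call:
{"api": "jog_arm", "payload": {
  "plan": [
    {"claw":0,"x":0.0456,"y":-0.0328},
    {"claw":0,"x":0.0456,"y":-0.0328},
    {"claw":0,"x":0.0456,"y":-0.0328},
    {"claw":0,"x":0.0456,"y":-0.0328},
    {"claw":0,"x":0.0456,"y":-0.0328},
    {"claw":0,"x":0.0456,"y":-0.0328},
    {"claw":0,"x":0.0456,"y":-0.0328},
    {"claw":0,"x":0.0456,"y":-0.0328},
    {"claw":0,"x":0.0456,"y":-0.0328}
  ]
}}

```text
schema error: expected keys claw, x, y, z, turn
```

Call:
{"api": "jog_arm", "payload": {
  "plan": [
    {"claw":0,"turn":-10.6},
    {"claw":0,"turn":-10.6},
    {"claw":0,"turn":-10.6},
    {"claw":0,"turn":-10.6},
    {"claw":0,"turn":-10.6},
    {"claw":0,"turn":-10.6},
    {"claw":0,"turn":-10.6},
    {"claw":0,"turn":-10.6}
  ]
}}

```text
schema error: expected keys claw, x, y, z, turn
```

Call:
{"api": "jog_arm", "payload": {
  "plan": [
    {"claw":0,"turn":-10.6},
    {"claw":0,"turn":-10.6},
    {"claw":0,"turn":-10.6},
    {"claw":0,"turn":-10.6},
    {"claw":0,"turn":-10.6},
    {"claw":0,"turn":-10.6},
    {"claw":0,"turn":-10.6},
    {"claw":0}
  ]
}}

```text
schema error: expected keys claw, x, y, z, turn
```

Run:
```python
from h import *
t=bot.camera_params("top");s=bot.camera_params("side")
print("driver top",onz(t,420,276,.119), tri(ray(t,420,276),ray(s,296.5,359.5)))
q=bot.read_state();w=bot.camera_params("wrist");I=bot.read_camera("wrist")
print(q);np.save("w1.npy",w["world_to_cam"])
cv2.imwrite("pics/w1.png",I[:,:,::-1])
```

```text
driver top [ 0.51599165 -0.21301568  0.119     ] [ 0.51664902 -0.21302024  0.11866928]
{'time': 0.15, 'q': array([-1.24889772e+00,  2.64569606e-01,  1.60505402e+00, -6.30272646e-06,
        1.27370778e+00, -3.69116257e-02]), 'joint_vel': array([-0.00080548, -0.00370868, -0.00444744,  0.00026126, -0.00171138,
        0.00228591]), 'joint_torque': array([ 9.46427754e-04, -5.15906239e+01, -3.67958593e+01, -4.15420709e-05,
        8.04095704e-03, -1.15539697e-05]), 'tool_pos': array([ 0.23684349, -0.63148084,  0.2302585 ]), 'tcp_rot': array([-3.08947695e+00, -5.60295084e-01,  3.97015896e-04]), 'wrist_force': array([-0.19051354,  0.06581092,  0.58212522]), 'torque': array([-0.01769571,  0.07194419,  0.05087007]), 'width': 0.9983018514908609}
```

View pics/w1.png

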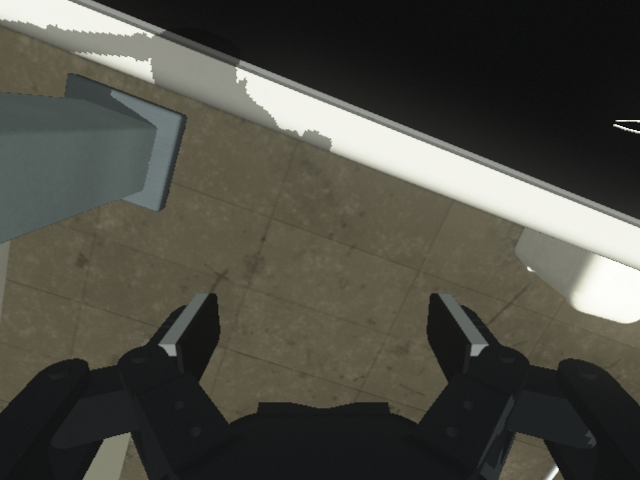

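Call:
{"api": "jog_arm", "payload": {
  "plan": [
    {"claw":0,"x":0.045,"y":-0.0325,"z":0,"turn":0},
    {"claw":0,"x":0.045,"y":-0.0325,"z":0,"turn":0},
    {"claw":0,"x":0.045,"y":-0.0325,"z":0,"turn":0},
    {"claw":0,"x":0.045,"y":-0.0325,"z":0,"turn":0},
    {"claw":0,"x":0.045,"y":-0.0325,"z":0,"turn":0},
    {"claw":0,"x":0.045,"y":-0.0325,"z":0,"turn":0},
    {"claw":0,"x":0.045,"y":-0.0325,"z":0,"turn":0},
    {"claw":0,"x":0.045,"y":-0.0325,"z":0,"turn":0},
    {"claw":0,"x":0.045,"y":-0.0325,"z":0,"turn":0}
  ]
}}

```text
time: 1.32
tool_pos: [0.5142, -0.2143, 0.2313]
tcp_rot: [3.091, 0.56, 0.0]
wrist_force: [-0.1, -0.5, -0.0]
width: 0.997
```

Call:
{"api": "jog_arm", "payload": {
  "plan": [
    {"claw":0,"x":0,"y":0,"z":0,"turn":-10.6},
    {"claw":0,"x":0,"y":0,"z":0,"turn":-10.6},
    {"claw":0,"x":0,"y":0,"z":0,"turn":-10.6},
    {"claw":0,"x":0,"y":0,"z":0,"turn":-10.6},
    {"claw":0,"x":0,"y":0,"z":0,"turn":-10.6},
    {"claw":0,"x":0,"y":0,"z":0,"turn":-10.6},
    {"claw":0,"x":0,"y":0,"z":0,"turn":-10.6},
    {"claw":0,"x":0,"y":0,"z":0,"turn":-10.6}
  ]
}}

```text
time: 2.33
tool_pos: [0.5133, -0.2158, 0.231]
tcp_rot: [-1.897, -2.504, 0.0]
wrist_force: [-1.1, 0.5, -0.3]
width: 0.998
```

Call:
{"api": "jog_arm", "payload": {
  "plan": [
    {"claw":0,"x":0,"y":0,"z":0,"turn":-10.6},
    {"claw":0,"x":0,"y":0,"z":0,"turn":-10.6},
    {"claw":0,"x":0,"y":0,"z":0,"turn":-10.6},
    {"claw":0,"x":0,"y":0,"z":0,"turn":-10.6},
    {"claw":0,"x":0,"y":0,"z":0,"turn":-10.6},
    {"claw":0,"x":0,"y":0,"z":0,"turn":-10.6},
    {"claw":0,"x":0,"y":0,"z":0,"turn":-10.6},
    {"claw":0,"x":0,"y":0,"z":0,"turn":0},
    {"claw":0,"x":0,"y":0,"z":0,"turn":0}
  ]
}}

```text
time: 3.45
tool_pos: [0.5134, -0.2159, 0.2312]
tcp_rot: [-0.017, -3.141, -0.0]
wrist_force: [-0.1, -0.2, -0.9]
width: 1.002
```

Run:
```python
from h import *
q=bot.read_state();w=bot.camera_params("wrist");I=bot.read_camera("wrist")
print(q["tool_pos"],R.from_rotvec(q["tcp_rot"]).as_matrix(),q["q"],q["time"]);np.save("w1.npy",w["world_to_cam"])
cv2.imwrite("pics/w2.png",I[:,:,::-1])
print(proj(w,[[.516,-.213,.119],[.516,-.213,.045]]))
```

```text
[ 0.51341371 -0.21586728  0.231172  ] [[-9.99942003e-01  1.07684893e-02 -1.75906044e-04]
 [ 1.07684675e-02  9.99942011e-01  1.24434183e-04]
 [ 1.77235812e-04  1.22532728e-04 -9.99999977e-01]] [-4.42760491e-01  4.13476361e-02  1.85887473e+00  3.91747269e-05
  1.24158254e+00 -2.00280080e+00] 3.45
[[325.00555347 228.36563068]
 [324.55969101 206.16513498]]
```

View pics/w2.png

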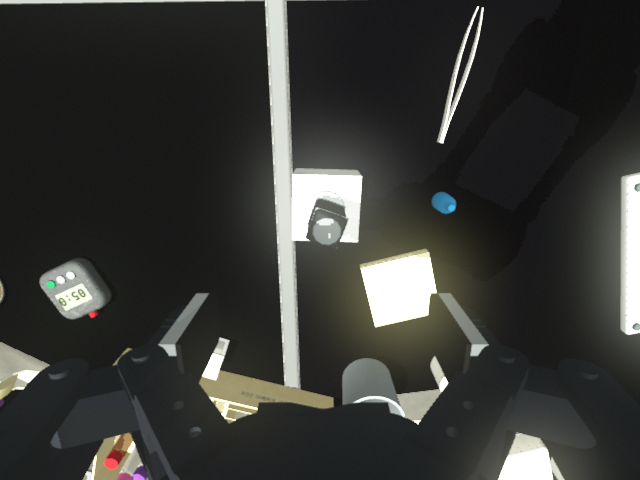

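Run:
```python
from h import *
I=cv2.imread("pics/w2.png")[180:260,280:380]
J=(255*(I/255.)**.5).astype(np.uint8)
cv2.imwrite("pics/w2c.png",cv2.resize(J,(750,600),interpolation=cv2.INTER_CUBIC))
```

```text
(no output)
```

View pics/w2c.png

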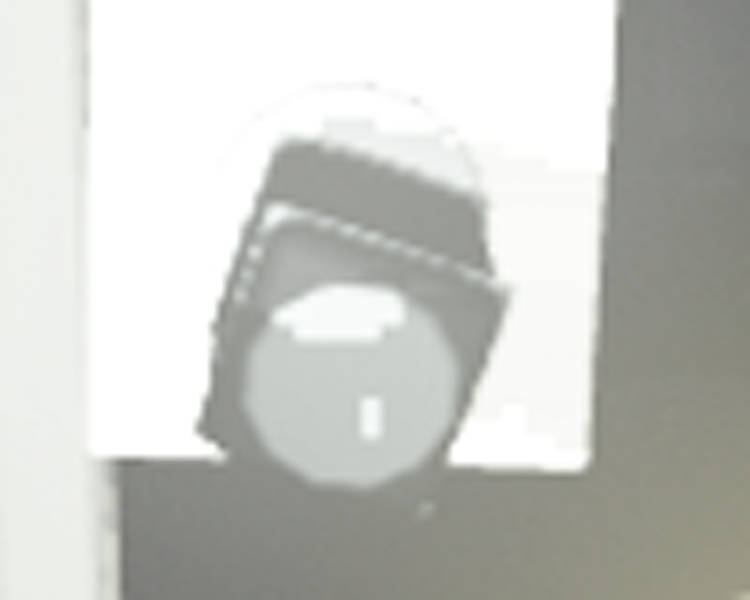

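Run:
```python
from h import *
w=bot.camera_params("wrist")
f=lambda a,b,z:onz(w,280+a/7.5,180+b/7.5,z)
print("top c",f(352,385,.119))
a,b,c,d=[f(*k,.115) for k in((270,205),(508,290),(450,460),(200,430))]
for p,q in((a,b),(b,c),(a,d)):print(np.linalg.norm(q-p),np.degrees(np.arctan2(*(q-p)[1::-1])))
q=bot.read_state();r=f(352,385,.119)-q["tool_pos"];print(R.from_rotvec(q["tcp_rot"]).inv().apply(r))
# stand
s=[f(90,0,.045)]
I=cv2.imread("pics/w2.png")
print("stand corners",[onz(w,u,v,.045) for u,v in((293,170),(361,172),(292.3,241),(358.5,242.5))])
```

```text
top c [ 0.51839044 -0.2115817   0.119     ]
0.02556108424174012 69.22181343101929
0.018969078447293328 -17.827167097901466
0.024779858390465086 -17.815750423839702
[-0.00488137  0.00436591  0.11223536]
stand corners [array([ 0.48154533, -0.24180712,  0.045     ]), array([ 0.48407665, -0.17901713,  0.045     ]), array([ 0.550623  , -0.24494874,  0.045     ]), array([ 0.55289511, -0.18008629,  0.045     ])]
```

Call:
{"api": "jog_arm", "payload": {
  "plan": [
    {"claw":0,"x":-0.0045,"y":0.004,"z":0,"turn":0},
    {"claw":0,"x":0,"y":0,"z":0,"turn":9.2},
    {"claw":0,"x":0,"y":0,"z":0,"turn":9.2},
    {"claw":0,"x":0,"y":0,"z":0.04,"turn":0},
    {"claw":0,"x":0,"y":0,"z":0.04,"turn":0},
    {"claw":0,"x":0,"y":0,"z":0.04,"turn":0},
    {"claw":0,"x":0,"y":0,"z":0.036,"turn":0},
    {"claw":0,"x":0,"y":0,"z":0,"turn":0}
  ]
}}

```text
time: 4.5
tool_pos: [0.5153, -0.2104, 0.0719]
tcp_rot: [-0.514, -3.092, -0.003]
wrist_force: [-0.5, 0.2, 0.9]
width: 1.002
```

Call:
{"api": "jog_arm", "payload": {
  "plan": [
    {"claw":0.9,"x":0,"y":0,"z":0,"turn":0},
    {"claw":0.9,"x":0,"y":0,"z":0,"turn":0},
    {"claw":0.9,"x":0,"y":0,"z":0,"turn":0},
    {"claw":0.9,"x":0,"y":0,"z":0,"turn":0},
    {"claw":0.9,"x":0,"y":0,"z":0,"turn":0},
    {"claw":0.9,"x":0,"y":0,"z":0,"turn":0},
    {"claw":0.9,"x":0,"y":0,"z":0,"turn":0},
    {"claw":0.9,"x":0,"y":0,"z":0,"turn":0}
  ],
  "newtons": 70
}}

```text
time: 5.5
tool_pos: [0.5191, -0.2125, 0.0768]
tcp_rot: [0.514, 3.097, -0.001]
wrist_force: [-1.0, -0.6, 5.5]
width: 0.297
```

Call:
{"api": "jog_arm", "payload": {
  "plan": [
    {"claw":0.9,"x":0,"y":0,"z":-0.03,"turn":0},
    {"claw":0.9,"x":0,"y":0,"z":-0.045,"turn":0},
    {"claw":0.9,"x":0,"y":0,"z":-0.045,"turn":0},
    {"claw":0.9,"x":0,"y":0,"z":-0.04,"turn":0}
  ]
}}

```text
time: 6.0
tool_pos: [0.5177, -0.2118, 0.2365]
tcp_rot: [-0.514, -3.099, -0.0]
wrist_force: [0.9, -0.2, -0.8]
width: 0.292
```

Call:
{"api": "jog_arm", "payload": {
  "plan": [
    {"claw":0.9,"x":0,"y":0.03,"z":0,"turn":0},
    {"claw":0.9,"x":0,"y":0.05,"z":0,"turn":0},
    {"claw":0.9,"x":0,"y":0.055,"z":0,"turn":0},
    {"claw":0.9,"x":0,"y":0.055,"z":0,"turn":0},
    {"claw":0.9,"x":0,"y":0.055,"z":0,"turn":0},
    {"claw":0.9,"x":0,"y":0.055,"z":0,"turn":0},
    {"claw":0.9,"x":0,"y":0.05,"z":0,"turn":0},
    {"claw":0.9,"x":0,"y":0.033,"z":0,"turn":0},
    {"claw":0.9,"x":0,"y":0,"z":0,"turn":0},
    {"claw":0.9,"x":0,"y":0,"z":0,"turn":0}
  ]
}}

```text
time: 7.25
tool_pos: [0.6411, 0.15, 0.2344]
tcp_rot: [-0.514, -3.098, 0.002]
wrist_force: [-0.1, -0.9, -0.6]
width: 0.298
```

Run:
```python
from h import *
q=bot.read_state();w=bot.camera_params("wrist");I=bot.read_camera("wrist")
M=R.from_rotvec(q["tcp_rot"]).as_matrix()
print(q["tool_pos"],M,q["q"],q["joint_torque"],q["time"])
cv2.imwrite("pics/w3.png",I[:,:,::-1])
print(proj(w,[[.5846,.1707,.144],q["tool_pos"]+M@[0,0,.061]]))
```

```text
[0.64107848 0.15002749 0.23442854] [[-9.46492341e-01  3.22721859e-01 -1.68849686e-03]
 [ 3.22723651e-01  9.46492790e-01 -9.18964618e-04]
 [ 1.30158014e-03 -1.41471084e-03 -9.99998152e-01]] [ 1.92364548e-01  2.32251399e-01  1.63718393e+00 -6.05690329e-04
  1.27399041e+00 -1.04964903e+00] [ 8.15168917e-01 -5.04719532e+01 -3.77841246e+01  7.46447663e-02
 -2.50529044e-02  2.99350853e-03] 7.25
[[322.92740342 145.42783284]
 [320.62340438 248.87151317]]
```

View pics/w3.png

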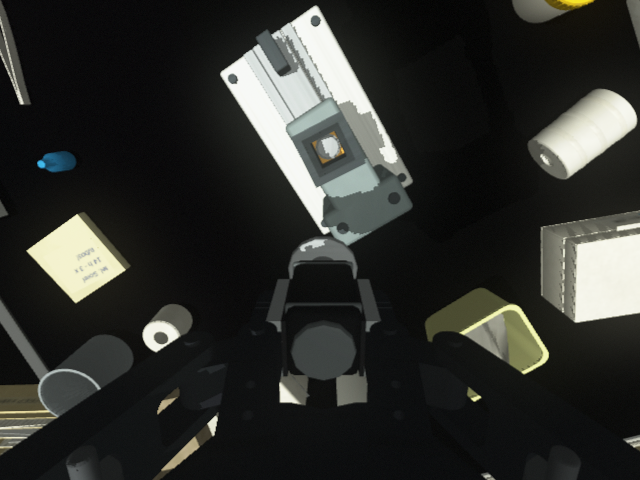

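Run:
```python
from h import *
I=cv2.imread("pics/w3.png")[105:195,275:395]
J=(255*(I/255.)**.6).astype(np.uint8)
cv2.imwrite("pics/w3c.png",cv2.resize(J,(800,600),interpolation=cv2.INTER_CUBIC))
```

```text
(no output)
```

View pics/w3c.png

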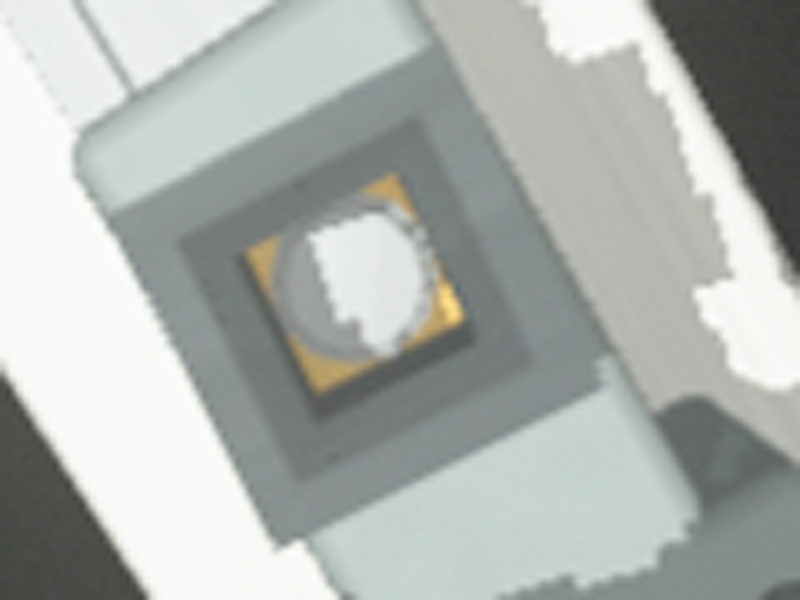

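Run:
```python
from h import *
w=bot.camera_params("wrist");q=bot.read_state();Rt=R.from_rotvec(q["tcp_rot"])
f=lambda a,b,z:onz(w,275+a/6.667,105+b/6.667,z)
for C in(((110,215),(432,45),(605,385),(275,548)),((180,240),(418,120),(535,355),(295,480))):
  P=[f(*c,.143) for c in C];m=np.mean(P,0);print(m,Rt.inv().apply(m-q["tool_pos"]))
  print([(round(np.linalg.norm(P[i]-P[i-1]),4),round(np.degrees(np.arctan2(*(P[i]-P[i-1])[1::-1]))%90,1)) for i in range(4)])
t=bot.camera_params("top")
print([onz(t,*p,.143) for p in((273.8,246),(274.5,245))])
```

```text
[0.58888088 0.17258806 0.143     ] [0.05684095 0.00494245 0.0917661 ]
[(np.float64(0.036), np.float64(7.0)), (np.float64(0.0345), np.float64(7.8)), (np.float64(0.0362), np.float64(9.9)), (np.float64(0.0363), np.float64(7.5))]
[0.588782   0.17276287 0.143     ] [0.05699105 0.00507589 0.09176609]
[(np.float64(0.0257), np.float64(6.6)), (np.float64(0.0254), np.float64(7.0)), (np.float64(0.025), np.float64(9.1)), (np.float64(0.0265), np.float64(8.5))]
[array([0.58212345, 0.17122987, 0.143     ]), array([0.58481273, 0.16951419, 0.143     ])]
```

Call:
{"api": "jog_arm", "payload": {
  "plan": [
    {"claw":0.9,"x":0.0285,"y":0.0025,"z":0,"turn":0},
    {"claw":0.9,"x":0.0285,"y":0.0025,"z":0,"turn":0},
    {"claw":0.9,"x":0,"y":0,"z":0,"turn":-8.9},
    {"claw":0.9,"x":0,"y":0,"z":0,"turn":-8.9},
    {"claw":0.9,"x":0,"y":0,"z":0,"turn":-8.9},
    {"claw":0.9,"x":0,"y":0,"z":0.015,"turn":0},
    {"claw":0.9,"x":0,"y":0,"z":0,"turn":0},
    {"claw":0.9,"x":0,"y":0,"z":0,"turn":0}
  ]
}}

```text
time: 8.3
tool_pos: [0.5891, 0.1732, 0.2196]
tcp_rot: [0.212, -3.133, 0.0]
wrist_force: [0.3, 0.3, -1.9]
width: 0.293
```

Run:
```python
from h import *
q=bot.read_state();w=bot.camera_params("wrist");I=bot.read_camera("wrist")
M=R.from_rotvec(q["tcp_rot"]).as_matrix()
print(q["tool_pos"],M,q["q"],q["joint_torque"],q["time"])
print("err tool",M.T@(np.array([.5887,.1727,.143])-q["tool_pos"]))
J=I[130:370,160:480,::-1]
cv2.imwrite("pics/w4.png",cv2.resize((255*(J/255.)**.6).astype(np.uint8),(800,600),interpolation=cv2.INTER_CUBIC))
```

```text
[0.58906636 0.17317404 0.21963991] [[-9.90870555e-01 -1.34812048e-01 -1.12060690e-03]
 [-1.34811763e-01  9.90871173e-01 -3.26902035e-04]
 [ 1.15444740e-03 -1.72846609e-04 -9.99999319e-01]] [ 2.45385393e-01  1.57988427e-01  1.75270198e+00 -4.75838338e-05
  1.23206870e+00 -1.46061878e+00] [-8.17203429e-02 -4.56852722e+01 -3.65737760e+01 -6.59972764e-03
  3.57484713e-02  1.58755411e-02] 8.3
err tool [ 0.00033845 -0.00040708  0.07664042]
```

View pics/w4.png

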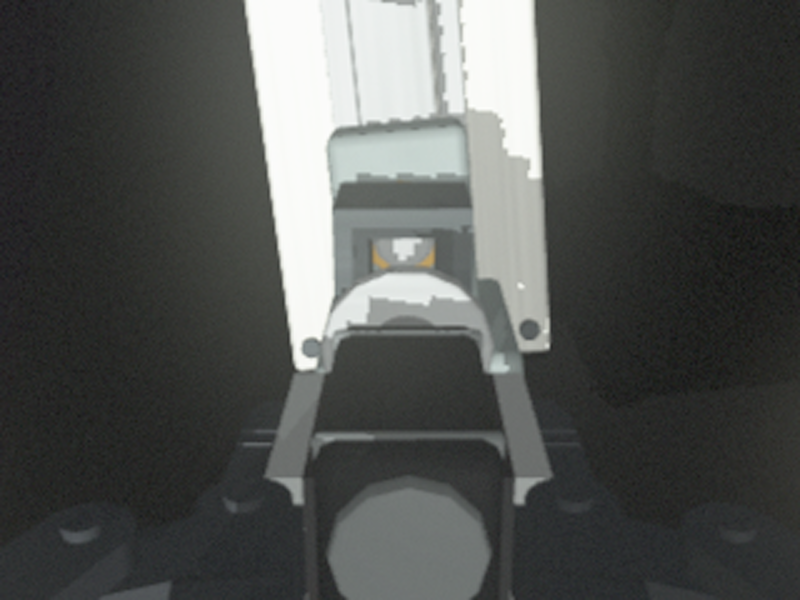

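Call:
{"api": "jog_arm", "payload": {
  "plan": [
    {"claw":0.9,"x":0,"y":0,"z":0.01,"turn":0},
    {"claw":0.9,"x":0,"y":0,"z":0.01,"turn":0},
    {"claw":0.9,"x":0,"y":0,"z":0.01,"turn":0},
    {"claw":0.9,"x":0,"y":0,"z":0,"turn":0},
    {"claw":0.9,"x":0,"y":0,"z":0,"turn":0}
  ]
}}

```text
time: 8.98
tool_pos: [0.5888, 0.1733, 0.1895]
tcp_rot: [0.215, -3.132, 0.001]
wrist_force: [-0.5, -1.3, -1.9]
width: 0.295
```

Call:
{"api": "jog_arm", "payload": {
  "plan": [
    {"claw":0.9,"x":0,"y":0,"z":0.005,"turn":0},
    {"claw":0.9,"x":0,"y":0,"z":0.005,"turn":0},
    {"claw":0.9,"x":0,"y":0,"z":0,"turn":0},
    {"claw":0.9,"x":0,"y":0,"z":0,"turn":0},
    {"claw":0.9,"x":0,"y":0,"z":0,"turn":0}
  ]
}}

```text
time: 9.6
tool_pos: [0.5894, 0.1734, 0.18]
tcp_rot: [0.215, -3.134, 0.001]
wrist_force: [1.6, -3.7, -2.7]
width: 0.295
```

Run:
```python
from h import *
t=[]
for i in range(4):
  q=bot.read_state();t.append([*q["joint_torque"][[0,5]],*q["torque"],*q["wrist_force"]]);bot.read_camera("wrist")
print(q["tool_pos"],q["q"]);print(np.round(t,4))
```

```text
[0.5893595  0.1734287  0.18004534] [ 2.45840206e-01  1.87258660e-01  1.79378345e+00 -3.73073577e-04
  1.16092480e+00 -1.46196681e+00]
[[ 2.127  -0.0151 -0.768  -0.2824  0.0122  1.5699 -3.6598 -2.7298]
 [ 2.1804 -0.0151 -0.7087 -0.2023  0.0083  1.491  -3.4215 -3.6642]
 [ 2.2305 -0.0151 -0.7833 -0.2673  0.0287  0.2822 -3.4107 -2.5534]
 [ 2.2807 -0.0151 -0.7533 -0.2447  0.0674  1.5121 -3.0673 -3.0968]]
```

```bash
cat > r.py <<'E'
from h import *
q=bot.read_state();a=R.from_rotvec(q["tcp_rot"]).as_matrix()
print("t%.2f yaw%.2f q6 %.4f tau6 %.4f v6 %.3f Tz %.3f F"%(q["time"],np.degrees(np.arctan2(a[1,0],a[0,0])),q["q"][5],q["joint_torque"][5],q["joint_vel"][5],q["torque"][2]),np.round(q["wrist_force"],1),np.round(q["tool_pos"],4))
E
python3 r.py
```

```text
t9.80 yaw-172.14 q6 -1.4620 tau6 -0.0151 v6 -0.001 Tz -0.039 F [ 0.6 -3.5 -4.1] [0.5893 0.1734 0.1801]
```

Call:
{"api": "jog_arm", "payload": {
  "plan": [
    {"claw":0.9,"x":0,"y":-0.001,"z":0,"turn":0},
    {"claw":0.9,"x":0,"y":0,"z":0,"turn":5},
    {"claw":0.9,"x":0,"y":0,"z":0.0003,"turn":5}
  ]
}}

```text
time: 10.18
tool_pos: [0.5892, 0.1723, 0.1803]
tcp_rot: [-0.063, -3.14, 0.001]
wrist_force: [-0.9, -4.1, -1.4]
width: 0.296
```

```bash
python3 r.py
```

```text
t10.18 yaw177.72 q6 -1.2864 tau6 -0.6238 v6 0.691 Tz 0.089 F [-0.9 -4.1 -1.4] [0.5892 0.1723 0.1803]
```

Call:
{"api": "jog_arm", "payload": {
  "plan": [
    {"claw":0.9,"x":0,"y":0,"z":0.0003,"turn":5},
    {"claw":0.9,"x":0,"y":0,"z":0.0003,"turn":5}
  ]
}}

```text
time: 10.42
tool_pos: [0.5892, 0.1722, 0.1796]
tcp_rot: [-0.336, -3.123, 0.002]
wrist_force: [-0.4, -4.4, -1.1]
width: 0.295
```

```bash
python3 r.py
```

```text
t10.43 yaw167.72 q6 -1.1119 tau6 -0.6235 v6 0.691 Tz 0.103 F [-0.4 -4.4 -1.1] [0.5892 0.1722 0.1796]
```

Call:
{"api": "jog_arm", "payload": {
  "plan": [
    {"claw":0.9,"x":0,"y":0,"z":0.0003,"turn":5},
    {"claw":0.9,"x":0,"y":0,"z":0.0003,"turn":5}
  ]
}}

```text
time: 10.68
tool_pos: [0.5892, 0.172, 0.1789]
tcp_rot: [-0.607, -3.082, 0.002]
wrist_force: [0.2, -4.7, -2.2]
width: 0.294
```

```bash
python3 r.py
```

```text
t10.68 yaw157.72 q6 -0.9374 tau6 -0.6224 v6 0.691 Tz 0.120 F [ 0.2 -4.7 -2.2] [0.5892 0.172  0.1789]
```

Call:
{"api": "jog_arm", "payload": {
  "plan": [
    {"claw":0.9,"x":0,"y":0,"z":0.0003,"turn":5},
    {"claw":0.9,"x":0,"y":0,"z":0.0003,"turn":5}
  ]
}}

```text
time: 10.92
tool_pos: [0.5891, 0.1718, 0.1783]
tcp_rot: [-0.873, -3.017, 0.003]
wrist_force: [0.2, -4.8, -2.2]
width: 0.295
```

```bash
python3 r.py
```

```text
t10.93 yaw147.72 q6 -0.7629 tau6 -0.6222 v6 0.691 Tz 0.114 F [ 0.2 -4.8 -2.2] [0.5891 0.1718 0.1783]
```

Call:
{"api": "jog_arm", "payload": {
  "plan": [
    {"claw":0.9,"x":0,"y":0,"z":0.0003,"turn":5},
    {"claw":0.9,"x":0,"y":0,"z":0.0003,"turn":5}
  ]
}}

```text
time: 11.18
tool_pos: [0.5891, 0.1717, 0.1776]
tcp_rot: [-1.133, -2.93, 0.003]
wrist_force: [-0.1, -6.0, -2.2]
width: 0.299
```

```bash
python3 r.py
```

```text
t11.18 yaw137.72 q6 -0.5883 tau6 -0.6220 v6 0.691 Tz 0.097 F [-0.1 -6.  -2.2] [0.5891 0.1717 0.1776]
```

Call:
{"api": "jog_arm", "payload": {
  "plan": [
    {"claw":0.9,"x":0,"y":0,"z":0.0003,"turn":5},
    {"claw":0.9,"x":0,"y":0,"z":0.0003,"turn":5}
  ]
}}

```text
time: 11.42
tool_pos: [0.589, 0.1716, 0.177]
tcp_rot: [-1.384, -2.82, 0.004]
wrist_force: [-0.5, -5.4, -1.9]
width: 0.297
```

```bash
python3 r.py
```

```text
t11.43 yaw127.72 q6 -0.4138 tau6 -0.6220 v6 0.691 Tz 0.107 F [-0.5 -5.4 -1.9] [0.589  0.1716 0.177 ]
```

Call:
{"api": "jog_arm", "payload": {
  "plan": [
    {"claw":0.9,"x":0,"y":0,"z":0.0003,"turn":5},
    {"claw":0.9,"x":0,"y":0,"z":0.0003,"turn":5}
  ]
}}

```text
time: 11.68
tool_pos: [0.5889, 0.1715, 0.1763]
tcp_rot: [-1.624, -2.689, 0.004]
wrist_force: [-0.3, -5.7, -1.6]
width: 0.299
```

```bash
python3 r.py
```

```text
t11.68 yaw117.72 q6 -0.2393 tau6 -0.6224 v6 0.691 Tz 0.147 F [-0.3 -5.7 -1.6] [0.5889 0.1715 0.1763]
```

Call:
{"api": "jog_arm", "payload": {
  "plan": [
    {"claw":0.9,"x":0,"y":0,"z":0.0003,"turn":5},
    {"claw":0.9,"x":0,"y":0,"z":0.0003,"turn":5}
  ]
}}

```text
time: 11.92
tool_pos: [0.5888, 0.1714, 0.1756]
tcp_rot: [-1.853, -2.537, 0.005]
wrist_force: [-1.8, -6.7, -2.2]
width: 0.294
```

```bash
python3 r.py
```

```text
t11.93 yaw107.72 q6 -0.0647 tau6 -0.6231 v6 0.693 Tz 0.113 F [-1.8 -6.7 -2.2] [0.5888 0.1714 0.1756]
```

Call:
{"api": "jog_arm", "payload": {
  "plan": [
    {"claw":0.9,"x":0,"y":0,"z":0.0003,"turn":5},
    {"claw":0.9,"x":0,"y":0,"z":0.0003,"turn":5}
  ]
}}

```text
time: 12.18
tool_pos: [0.5886, 0.1713, 0.1749]
tcp_rot: [2.067, 2.366, -0.006]
wrist_force: [-1.5, -6.5, -1.4]
width: 0.296
```

```bash
python3 r.py
```

```text
t12.18 yaw97.72 q6 0.1098 tau6 -0.6232 v6 0.690 Tz 0.031 F [-1.5 -6.5 -1.4] [0.5886 0.1713 0.1749]
```

Call:
{"api": "jog_arm", "payload": {
  "plan": [
    {"claw":0.9,"x":0,"y":0,"z":0.0003,"turn":5},
    {"claw":0.9,"x":0,"y":0,"z":0.0003,"turn":5}
  ]
}}

```text
time: 12.42
tool_pos: [0.5885, 0.1712, 0.1743]
tcp_rot: [2.265, 2.177, -0.006]
wrist_force: [-1.0, -7.0, -1.5]
width: 0.301
```

```bash
python3 r.py
```

```text
t12.43 yaw87.73 q6 0.2843 tau6 -0.6139 v6 0.691 Tz 0.129 F [-1.  -7.  -1.5] [0.5885 0.1712 0.1743]
```

Call:
{"api": "jog_arm", "payload": {
  "plan": [
    {"claw":0.9,"x":0,"y":0,"z":0.0003,"turn":5}
  ]
}}

```text
time: 12.55
tool_pos: [0.5884, 0.1712, 0.174]
tcp_rot: [2.358, 2.076, -0.006]
wrist_force: [-1.7, -7.3, -1.7]
width: 0.295
```

```bash
python3 r.py
```

```text
t12.55 yaw82.73 q6 0.3716 tau6 -0.6101 v6 0.692 Tz 0.145 F [-1.7 -7.3 -1.7] [0.5884 0.1712 0.174 ]
```

Call:
{"api": "jog_arm", "payload": {
  "plan": [
    {"claw":0.9,"x":0,"y":0,"z":0.0003,"turn":5}
  ]
}}

```text
time: 12.68
tool_pos: [0.5883, 0.1712, 0.1737]
tcp_rot: [2.446, 1.971, -0.006]
wrist_force: [-2.1, -8.0, -2.1]
width: 0.296
```

```bash
python3 r.py
```

```text
t12.68 yaw77.73 q6 0.4588 tau6 -0.6062 v6 0.691 Tz 0.098 F [-2.1 -8.  -2.1] [0.5883 0.1712 0.1737]
```

Call:
{"api": "jog_arm", "payload": {
  "plan": [
    {"claw":0.9,"x":0,"y":0,"z":0,"turn":0},
    {"claw":0.9,"x":0,"y":0,"z":0,"turn":0},
    {"claw":0.9,"x":0,"y":0,"z":0,"turn":0},
    {"claw":0.9,"x":0,"y":0,"z":0,"turn":0}
  ]
}}

```text
time: 13.18
tool_pos: [0.5884, 0.1712, 0.1737]
tcp_rot: [2.443, 1.974, -0.006]
wrist_force: [-2.0, -7.3, -1.1]
width: 0.294
```

```bash
python3 r.py
```

```text
t13.18 yaw77.88 q6 0.4561 tau6 0.0441 v6 0.000 Tz 0.060 F [-2.  -7.3 -1.1] [0.5884 0.1712 0.1737]
```

Call:
{"api": "jog_arm", "payload": {
  "plan": [
    {"claw":0.9,"x":-0.001,"y":0,"z":0,"turn":-3},
    {"claw":0.9,"x":0,"y":0,"z":0,"turn":-4},
    {"claw":0.9,"x":0,"y":0,"z":0,"turn":0},
    {"claw":0.9,"x":0,"y":0,"z":0,"turn":0}
  ]
}}

```text
time: 13.68
tool_pos: [0.589, 0.1715, 0.1739]
tcp_rot: [-2.32, -2.118, 0.001]
wrist_force: [0.1, -4.8, -3.6]
width: 0.297
```

```bash
python3 r.py
```

```text
t13.68 yaw84.80 q6 0.3337 tau6 0.0281 v6 -0.006 Tz 0.019 F [ 0.1 -4.8 -3.6] [0.589  0.1715 0.1739]
```

Call:
{"api": "jog_arm", "payload": {
  "plan": [
    {"claw":0.9,"x":0,"y":0,"z":-0.01,"turn":0},
    {"claw":0.9,"x":0,"y":0,"z":-0.015,"turn":0},
    {"claw":0.9,"x":0,"y":0,"z":-0.02,"turn":0},
    {"claw":0.9,"x":0,"y":0,"z":-0.02,"turn":0}
  ]
}}

```text
time: 14.18
tool_pos: [0.5901, 0.1725, 0.2419]
tcp_rot: [2.318, 2.119, 0.005]
wrist_force: [1.2, -0.8, -1.1]
width: 0.3
```

Call:
{"api": "jog_arm", "payload": {
  "plan": [
    {"claw":0.9,"x":-0.03,"y":-0.0045,"z":0,"turn":0},
    {"claw":0.9,"x":-0.05,"y":-0.0045,"z":0,"turn":0},
    {"claw":0.9,"x":-0.055,"y":-0.0045,"z":0,"turn":0},
    {"claw":0.9,"x":-0.055,"y":-0.0045,"z":0,"turn":0},
    {"claw":0.9,"x":-0.055,"y":-0.0045,"z":0,"turn":0},
    {"claw":0.9,"x":-0.055,"y":-0.0045,"z":0,"turn":0},
    {"claw":0.9,"x":-0.055,"y":-0.0045,"z":0,"turn":0},
    {"claw":0.9,"x":-0.033,"y":-0.0045,"z":0,"turn":0},
    {"claw":0.9,"x":0,"y":0,"z":0,"turn":0},
    {"claw":0.9,"x":0,"y":0,"z":0,"turn":0}
  ]
}}

```text
time: 15.42
tool_pos: [0.5193, -0.2112, 0.2402]
tcp_rot: [2.319, 2.118, 0.002]
wrist_force: [0.1, -0.6, -1.6]
width: 0.295
```

Run:
```python
from h import *
q=bot.read_state();M=R.from_rotvec(q["tcp_rot"]).as_matrix()
print(q["tool_pos"],"err tool",M.T@(np.array([.518,-.212,.0768])-q["tool_pos"]),q["wrist_force"])
I=bot.read_camera("wrist")[130:370,160:480,::-1]
S=bot.read_camera("side")[:,:,::-1]
c=cv2.resize(S[185:285,250:383],(400,300),interpolation=cv2.INTER_CUBIC);d=cv2.resize(S[300:400,240:373],(400,300),interpolation=cv2.INTER_CUBIC)
J=cv2.resize((255*(I/255.)**.6).astype(np.uint8),(400,300))
cv2.imwrite("pics/m5.png",np.vstack([np.hstack([c,d]),np.hstack([J,J*0])]))
```

```text
[ 0.51927612 -0.21117299  0.24017928] err tool [-0.00100161 -0.00147915  0.16337659] [ 0.06150017 -0.64874509 -1.60726415]
```

View pics/m5.png

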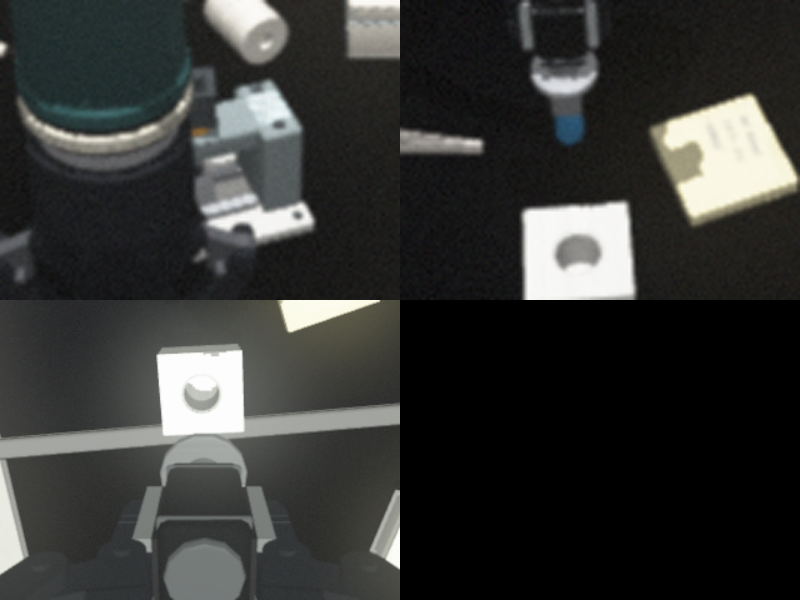

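Run:
```python
from h import *
w=bot.camera_params("wrist");print(onz(w,320.8,204.4,.045))
```

```text
[ 0.51750448 -0.21112175  0.045     ]
```

Call:
{"api": "jog_arm", "payload": {
  "plan": [
    {"claw":0.9,"x":-0.001,"y":-0.0015,"z":0.02,"turn":0},
    {"claw":0.9,"x":0,"y":0,"z":0.04,"turn":0},
    {"claw":0.9,"x":0,"y":0,"z":0.035,"turn":0},
    {"claw":0.9,"x":0,"y":0,"z":0.015,"turn":0},
    {"claw":0.9,"x":0,"y":0,"z":0,"turn":0},
    {"claw":0.9,"x":0,"y":0,"z":0,"turn":0}
  ]
}}

```text
time: 16.27
tool_pos: [0.5183, -0.2127, 0.1303]
tcp_rot: [2.317, 2.118, 0.001]
wrist_force: [0.7, 0.4, -1.0]
width: 0.297
```

Call:
{"api": "jog_arm", "payload": {
  "plan": [
    {"claw":0.9,"x":0.001,"y":0,"z":0.01,"turn":0},
    {"claw":0.9,"x":0,"y":0,"z":0.012,"turn":0},
    {"claw":0.9,"x":0,"y":0,"z":0.012,"turn":0},
    {"claw":0.9,"x":0,"y":0,"z":0.01,"turn":0},
    {"claw":0.9,"x":0,"y":0,"z":0.006,"turn":0},
    {"claw":0.9,"x":0,"y":0,"z":0.002,"turn":0},
    {"claw":0.9,"x":0,"y":0,"z":0,"turn":0},
    {"claw":0.9,"x":0,"y":0,"z":0,"turn":0}
  ]
}}

```text
time: 17.27
tool_pos: [0.5173, -0.2114, 0.0771]
tcp_rot: [2.319, 2.119, 0.0]
wrist_force: [1.1, -1.4, -1.6]
width: 0.3
```

Call:
{"api": "jog_arm", "payload": {
  "plan": [
    {"claw":0.9,"x":0,"y":0,"z":0.001,"turn":0},
    {"claw":0.9,"x":0,"y":0,"z":0,"turn":0},
    {"claw":0.9,"x":0,"y":0,"z":0,"turn":0}
  ]
}}

```text
time: 17.65
tool_pos: [0.5174, -0.2114, 0.0769]
tcp_rot: [2.319, 2.119, 0.0]
wrist_force: [-2.8, 0.2, 5.6]
width: 0.296
```

Call:
{"api": "jog_arm", "payload": {
  "plan": [
    {"claw":0,"x":0,"y":0,"z":0,"turn":0},
    {"claw":0,"x":0,"y":0,"z":0,"turn":0},
    {"claw":0,"x":0,"y":0,"z":0,"turn":0},
    {"claw":0,"x":0,"y":0,"z":0,"turn":0},
    {"claw":0,"x":0,"y":0,"z":0,"turn":0},
    {"claw":0,"x":0,"y":0,"z":0,"turn":0},
    {"claw":0,"x":0,"y":0,"z":0,"turn":0},
    {"claw":0,"x":0,"y":0,"z":0,"turn":0}
  ]
}}

```text
time: 18.65
tool_pos: [0.5172, -0.2114, 0.076]
tcp_rot: [2.319, 2.12, 0.0]
wrist_force: [0.1, 0.1, 0.0]
width: 1.0
```

Call:
{"api": "jog_arm", "payload": {
  "plan": [
    {"claw":0,"x":0,"y":0,"z":-0.02,"turn":0},
    {"claw":0,"x":0,"y":0,"z":-0.04,"turn":0},
    {"claw":0,"x":0,"y":0,"z":-0.05,"turn":0},
    {"claw":0,"x":0,"y":0,"z":-0.05,"turn":0},
    {"claw":0,"x":0,"y":0,"z":0,"turn":0},
    {"claw":0,"x":0,"y":0,"z":0,"turn":0}
  ]
}}

```text
time: 19.4
tool_pos: [0.517, -0.2113, 0.2357]
tcp_rot: [-2.319, -2.119, 0.0]
wrist_force: [-0.9, -0.4, -0.2]
width: 0.999
```

Run:
```python
from h import *
q=bot.read_state();print(q["tool_pos"],q["wrist_force"],q["width"])
w=bot.camera_params("wrist");print(proj(w,[[.5175,-.2115,.119],[.5175,-.2115,.051]]))
I=bot.read_camera("wrist")[:,:,::-1]
T=bot.read_camera("top")[:,:,::-1]
S=bot.read_camera("side")[:,:,::-1]
f=lambda X,u,v:cv2.resize(X[v-38:v+37,u-50:u+50],(400,300),interpolation=cv2.INTER_CUBIC)
cv2.imwrite("pics/m6.png",np.vstack([np.hstack([f(T,277,255),f(T,400,275)]),np.hstack([f(S,312,240),f(I,325,220)])]))
```

```text
[ 0.51696972 -0.21129387  0.23574476] [-0.94915296 -0.402856   -0.19828042] 0.9987261523027623
[[323.38300253 226.04831581]
 [323.29017386 206.02895003]]
```

View pics/m6.png

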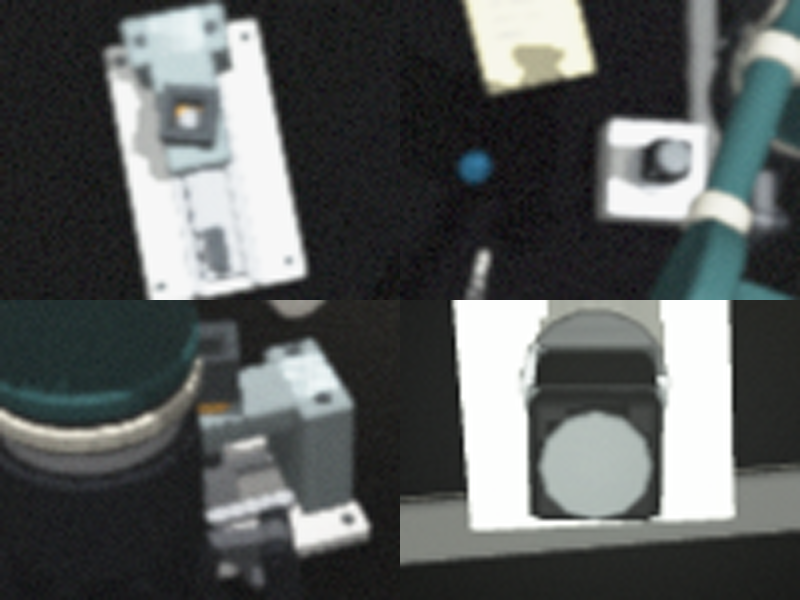

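```bash
python3 -c "
from workcell import bot
print(bot.finish_job())"
```

```text
the job is handed in; nothing more can be done
None
```

The stop is set to an estimated nip of about 4 to 5.5 N. The driver is back upright in its stand and the job is handed in at about 19.5 s.

- **Fit and turn:** I gripped the driver by its handle, inserted it in the socket without a jam, and turned the screw about 110° clockwise in one sweep. I backed the driver off inside its play before lifting it out.
- **Nip:** Last-joint torque was flat until the nose touched, then rose steadily. That rise gives about 4 N. Travel past the touch point was about 1.4 mm, which gives about 5.5 N. The two estimates differ, but both are inside 1 to 10 N. I did not measure the force directly or test the drag on the block.
- **Driver:** The closing wrist view shows it upright and centred in the hole, within about 2 mm of its expected position. Before release the shoulder met the stand's rim (5.6 N up) at the same height as when it was gripped.
- **Surroundings:** The setting block and blue bottle look unmoved in the top view. The cup and reel were outside the final crops, so I did not look at them again, but the arm never went near them.
- **Robot:** It is open, clear of everything and reads about zero force.

One failed attempt: the first three moves were refused because rows need all five keys. Nothing moved, and I resent them.

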